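Hold a moisture meter on the water ring

TASK

Check the wooden serving board for damp: take the steel jigger off the pale water ring and stand it upright in the green dish, then lift the moisture meter out of its cradle and hold it upright with its two pins on the middle of the ring, the line through the pins running straight across the board (parallel to its short sides), and the sprung nose pushed gently about half way in. Finish while still holding the meter like that, and leave the glasses and the rum bottle where they are.

Things in the scene. Friction and masses are not known exactly. Their poses are not given: they have to be found in the camera images.
- board: Fixed dark wooden serving board, 150 mm (its x) by 220 mm (its y) by 18 mm thick, lying flat on the sideboard; grain and four thin grooves run along its long side (y). Origin: centre of the underside; the top is 18 mm above it.
- ring: Pale water ring, a flat mark on the board's top, 63 mm outside and 55 mm inside diameter, no height to speak of. Origin: centre of the ring, level with the board's top.
- jigger: Steel jigger (bar measure), round, 42 mm diameter, 75 mm tall, upright, straight sided but for a narrow 35 mm waist 31 mm up; open cup at the top, 2 mm wall; about 120 g. It stands in the ring at the start. The side from 36 to 75 mm up is straight and can be gripped. Origin: centre of its underside; z is up along its axis.
- dish: Fixed green ceramic dish, round, 132 mm across the rim, 28 mm high, sides sloping outwards, flat floor about 100 mm across. Origin: centre of its underside.
- dish_in (a point): Centre of the dish's inner floor, 5 mm above its underside.
- cradle: Fixed black cradle, outside 56 mm (its x) by 46 mm (its y) by 46 mm high on a 90 by 70 by 4 mm foot. Its well, 40 by 30 mm, holds the lower 20 mm of the meter, which stands on ledges 26 mm above the foot's underside with its nose hanging free between them. Lift the meter straight up. Origin: centre of its underside.
- meter: Hand-held wood moisture meter standing upright in the cradle, nose down: grey case 36 mm (its x) by 26 mm (its y), 120 mm tall with a black top end; about 160 g with the nose. Grip it across the 26 mm (y) faces. Origin: centre of the case's underside; z points up through the case. The nose sticks out below the case.
- pins (a point): Point midway between the tips of the two steel pins of the meter's nose, 18 mm below the case's underside when the nose is fully out (and it rises with the nose). The pins are 5 mm thick with round ends, 18 mm apart in a line along x.
- nose (a joint): How far the sprung nose is pushed up into the meter, in m: 0 fully out, 0.010 fully in. It takes 1.2 N to start it, 3.2 N half way, 5.2 N all the way; beyond that the push is rigid.
- rum: Sealed dark rum bottle, 72 mm diameter, 240 mm tall, on the lower tier of the clear acrylic riser at the robot's right (riser 300 by 182 mm, tiers 50 and 110 mm high). Bystander. Origin: centre of its underside.
- glass0: Clear drinking glass, 64 mm diameter at the rim, 90 mm tall, on the riser's upper tier. Bystander. Origin: centre of its underside.
- glass1: Clear drinking glass, 64 mm diameter at the rim, 90 mm tall, on the riser's upper tier. Bystander. Origin: centre of its underside.
- glass2: Clear drinking glass, 64 mm diameter at the rim, 90 mm tall, on the riser's upper tier. Bystander. Origin: centre of its underside.
Things that resemble listed ones, but are neither listed nor needed, are in the scene too. Several things have the shape of the jigger; the one meant has the colours described above. There is more than one size of the cradle; the one meant has the size given above.

How it is judged:
On the way:
1. the jigger stands upright in the green dish, let go (horizontal distance between jigger and dish_in below 0.035 m and z of jigger in the frame of dish_in below 0.01 m and angle between jigger's own z axis and vertical below 0.15 rad and contact force between the fingers and jigger below 0.2 N and linear speed of jigger below 0.05 m/s), for 0.3 s.
At the end, for the whole second after the job is handed in: Jigger upright (0.15 rad), let go, on the dish floor within 35 mm of its centre; fingers hold the meter still, upright within 0.09 rad, pins within 10 mm of the ring's centre and in line with the board's x within 0.2 rad, nose in by 2 to 8 mm, 1 to 7 N on the board (all of step 1 and horizontal distance between pins and ring below 0.01 m and angle between meter's own z axis and vertical below 0.09 rad and angle between the x axis of meter and the x axis of board, either way round below 0.2 rad and value of joint nose between 0.002 and 0.008 m and contact force between meter and board between 1 and 7 N and contact force between the fingers and meter above 1 N and contact force between meter and cradle below 0.2 N and linear speed of meter below 0.02 m/s); the arm keeps its last pose, push and grip.
It fails at once if the meter is pushed on the board with more than 15 N (contact force between meter and board above 15 N).
It fails at once if the rum bottle or a glass is shifted by more than 25 mm or tipped (distance of any of rum, glass0, glass1, glass2 from where it was at the start of the episode above 0.025 m or angle between any of rum, glass0, glass1, glass2's own z axis and vertical above 0.3 rad).
It also fails if it takes over 54 s, if anything falls off the work surface, if the arm or the gripper's body presses on something with over 40 N, if the wrist force passes 120 N, or if a joint passes its speed limit or range.

ROBOT

A 7-joint arm with a two-finger parallel gripper is mounted at the origin on the work surface. World frame = base frame: x ahead of the robot, y to its left, z up, the work surface at z = 0. Lengths are in m, angles in rad, forces in N, time in s.
With the tool pointing down it reaches from about 0.4 to 0.75 m from the base axis. Payload 19.5 kg.
Tool frame: the origin (TCP) lies at the centre of the arm's flange, where the gripper is bolted on; the fingertips stand 173 mm ahead of it and the grasp point (between the pads) lies 155 mm ahead of it; z points along the fingers, y is the line along which they close (so a half turn about z gives the same grasp; the last joint's range is limited). The gripper opens to 85 mm and grips with 20 to 120 N. Pads are 22 mm wide; open, the fingers measure 114 mm over their backs; the gripper's body (76 mm by 85 mm) begins 54 mm behind the grasp point. The pads swing forward as they close: fully open they stand 13 mm farther back than shut.
Start: joints at [1.132, 0.707, -0.028, 1.485, 0.022, 0.951, -0.075], TCP at [0.222, -0.53, 0.405] pointing down, gripper open.
Joint ranges: [-2.71, 2.71], [-0.32, 2.16], [-1.57, 1.52], [0, 2.45], [-1.46, 4.6], [0, 2.02], [-2.83, 2.83]. Speed limits (rad/s): [1.89, 1.89, 2.57, 2.57, 3.01, 3.01, 3.01].

INTERFACE

Orientations are given as a 3x3 rotation matrix whose columns are the frame's x, y, z axes.
In Python, from workcell import manip gives the robot as it stands.
- The arm moves only by the tool jog_arm, never from a script. Its argument "motion" is a list of rows, each a list of 2 entries, a list of its own where there are three numbers: the shift along the tool's x, y, z in cm, then the turn about the tool's z in degrees. In form: [[[x, y, z], twist], ...]. A call has exactly 5 rows; each row shifts and turns the commanded pose from where the row before left it, along the tool's axes as they then stand; what a row does not reach is not made up. A row lasts 1/8 s, in which the tool goes at most 62.5 mm and 10.7 degrees, less where a joint would pass 70% of its speed; a pose out of reach is approached as far as the arm can. A call is refused whole if a number of a shift passes 6.25 or a number of a turn 10.7, either way. A call with a gripper value outside its range is refused whole. "grip" is the opening, from -1 (shut) to 1 (fully open), set as the call begins (left out, the last holds). The fingers move at their own pace and stop on an object; "force" is the grip in N (left out, the last holds). Time passes only in rows, so rows that do not move let the fingers close, or fill a call up. It gives the time, the measured TCP pose, the force, the opening and the grip force at its end, in the units of the state.
- manip.get_obs(): the state, without advancing time (a new reading comes with each control period).
- manip.snapshot(name): name is "side" or "top" or "wrist"; returns a dict with "image" (480x640x3 uint8, blue, green, red), "fx", "fy", "cx", "cy" (pixels), "D" ([k1, k2, p1, p2, k3] as OpenCV has them; the pictures are not rectified), "R" (3x3) and "t" (3): a world point X has camera coordinates R X + t. Camera axes: x right, y down, z forward; pixel columns grow to the right and rows downward; lengths in m; the calibration is good to about 2 mm. A picture is of the moment at which its call begins. There is no depth.
- manip.finish_job(): hands the job in; it is judged then, once.
The state is a dict: "time": time; "joints": joint angles; "dq": joint speeds; "effort": joint torques, N m; "position": TCP position; "tool_rot": TCP orientation; "force": force on the tool from outside, world axes, zero at the start; "moment": the same for the moment, N m; "grip_width": finger opening in m; "grasp_force": force on a finger pad.
Only numpy, scipy, OpenCV 4.12 (cv2) and the standard library are available. Lean on these libraries where they do the work, as an engineer would, in place of code of your own. Each camera call takes 0.05 s, during which the arm holds its last target. There are 200 camera calls.

## Working session

There is one attempt and no reset: what is moved stays moved. The work goes in short steps, Python scripts to look and compute and a tool call to move; the robot and the scene stay as the last step left them, time stands still between calls to the robot, and variables do not carry over. Pictures are saved under pics/ and viewed, at most 10 in all, crops included, and the job is handed in when it is done.

Besides the shell and the picture viewer there is one more tool, called after ">>>" as name(argument=value, ...), one argument or row to a line, values as JSON. jog_arm: Moves the arm, as the interface text tells. Its arguments: {"type":"object","properties":{"motion":{"type":"array","items":{"type":"array"}},"grip":{"type":"number"},"force":{"type":"number"}},"required":["motion"]}

```bash
mkdir -p pics
cat > h.py <<'E'
import numpy as np, cv2
from workcell import manip
def snap(n,f=None):
    s=manip.snapshot(n)
    if f: cv2.imwrite('pics/'+f,s['image'])
    return s
def ray(s,uv):
    K=np.array([[s['fx'],0,s['cx']],[0,s['fy'],s['cy']],[0,0,1.]])
    p=cv2.undistortPoints(np.array(uv,float).reshape(-1,1,2),K,np.array(s['D'],float)).reshape(-1,2)
    R=np.array(s['R']);t=np.array(s['t'])
    d=np.c_[p,np.ones(len(p))]@R
    return -R.T@t,d
def onz(s,uv,z):
    c,d=ray(s,uv); return c+d*((z-c[2])/d[:,2])[:,None]
def tri(s1,u1,s2,u2):
    c1,d1=ray(s1,u1);c2,d2=ray(s2,u2);d1=d1[0]/np.linalg.norm(d1);d2=d2[0]/np.linalg.norm(d2)
    a=np.linalg.lstsq(np.c_[d1,-d2],c2-c1,rcond=None)[0]
    p,q=c1+a[0]*d1,c2+a[1]*d2
    return (p+q)/2,np.linalg.norm(p-q)
def proj(s,X):
    K=np.array([[s['fx'],0,s['cx']],[0,s['fy'],s['cy']],[0,0,1.]])
    return cv2.projectPoints(np.array(X,float).reshape(-1,1,3),cv2.Rodrigues(np.array(s['R']))[0],np.array(s['t'],float),K,np.array(s['D'],float))[0].reshape(-1,2)
E
python3 - <<'E'
from h import *
import pickle
d={n:snap(n,n+'0.png') for n in('top','side','wrist')}
pickle.dump(d,open('s0.pkl','wb'))
for n in d: s=d[n];print(n,-np.array(s['R']).T@s['t'],np.array(s['R'])[2],s['fx'])
o=manip.get_obs();print(o['time'],o['position'],np.round(o['tool_rot'],3).tolist(),o['grip_width'],o['force'])
E
```

```text
top [ 0.22973174 -0.15779304  1.47399722] [ 0.19846482  0.02253189 -0.97984898] 570.9728596910297
side [0.30267116 0.79488482 1.07596585] [ 0.15463405 -0.67929505 -0.7173887 ] 583.815427582376
wrist [ 0.28122871 -0.50388382  0.37332308] [-0.24096071 -0.09964427 -0.96540611] 356.35549314670027
0.15 [ 0.22221332 -0.5302807   0.40436782] [[0.922, 0.386, -0.0], [0.386, -0.922, 0.001], [-0.0, -0.001, -1.0]] 0.08556673641811213 [ 0.74608432 -0.94702608 -0.72455096]
```

View pics/top0.png

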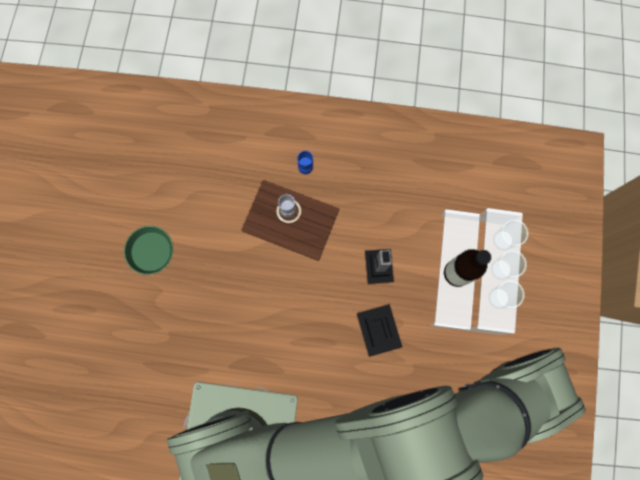

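View pics/side0.png

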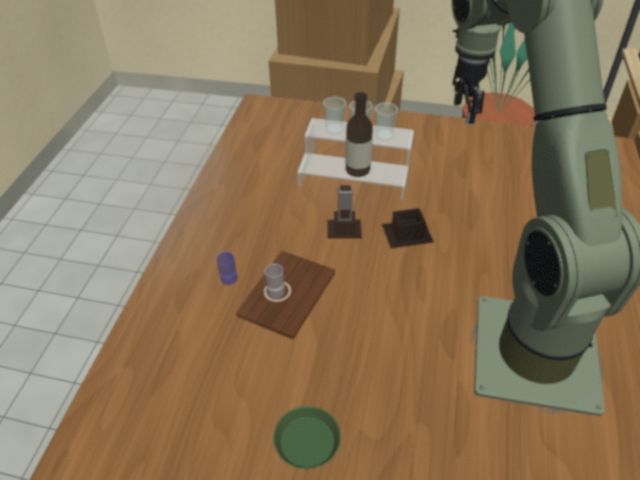

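The top view shows the jigger at about (288,205) on the ring at (289,211). The dish is at (149,250), and the meter in its cradle at (380,265). The blue jigger at (305,162) and the empty cradle at (380,330) are decoys. The side view shows the same things at: jigger (275,280), ring (278,292), dish (307,437), meter (345,205).

Run:
```python
import pickle
from h import *
d=pickle.load(open('s0.pkl','rb'))
t=d['top']['image'];s=d['side']['image']
f=lambda im,x,y,w,h,W,H:cv2.resize(im[y:y+h,x:x+w],(W,H),interpolation=cv2.INTER_CUBIC)
a=np.hstack([f(t,235,170,110,100,440,400),f(t,355,235,50,60,333,400)])
b=np.hstack([f(s,225,245,120,95,440,350)[:200*2-50],f(s,320,178,60,65,333,350)])
im=np.vstack([a,b]);im=cv2.resize(im,(773,600)) if im.shape[0]>600 else im
cv2.imwrite('pics/c0.png',im)
for n in('top','side'):
    im=d[n]['image'];hsv=cv2.cvtColor(im,cv2.COLOR_BGR2HSV)
    roi={'top':(90,210,120,85),'side':(260,395,100,85)}[n]
    m=cv2.inRange(hsv,(60,80,20),(95,255,255));k=np.zeros_like(m);x,y,w,h=roi;k[y:y+h,x:x+w]=255;m&=k
    c=max(cv2.findContours(m,0,1)[0],key=cv2.contourArea)
    e=cv2.fitEllipse(cv2.convexHull(c));print(n,'dish',e,onz(d[n],[e[0]],.028),'bb',cv2.boundingRect(c))
    p=onz(d[n],c.reshape(-1,2),.028);print(' extent',np.ptp(p,axis=0))
    # board
    x,y,w,h={'top':(230,170,120,100),'side':(225,245,120,95)}[n]
    g=im[y:y+h,x:x+w].astype(int);m=((g.max(2)<115)).astype(np.uint8)*255
    m=cv2.morphologyEx(m,cv2.MORPH_CLOSE,np.ones((9,9)));m=cv2.morphologyEx(m,cv2.MORPH_OPEN,np.ones((5,5)))
    c=max(cv2.findContours(m,0,1)[0],key=cv2.contourArea);r=cv2.approxPolyDP(cv2.convexHull(c),5,True).reshape(-1,2)+[x,y]
    print(' board',r.tolist(),np.round(onz(d[n],r,.018)[:,:2],3).tolist())
    x,y,w,h={'top':(265,185,45,45),'side':(255,260,45,45)}[n]
    print(' ringpix');g=hsv[y:y+h,x:x+w]
```

```text
top dish ((148.11801147460938, 249.64012145996094), (44.40058517456055, 47.09444046020508), 50.085750579833984) [[0.44747939 0.30328075 0.028     ]] bb (125, 227, 47, 46)
 extent [0.12063523 0.1215844  0.        ]
 board [[262, 181], [337, 208], [319, 258], [243, 231]] [[0.672, 0.037], [0.623, -0.17], [0.485, -0.14], [0.53, 0.067]]
 ringpixTraceback (most recent call last):
  File "<stdin>", line 14, in <module>
ValueError: max() iterable argument is empty
```

View pics/c0.png

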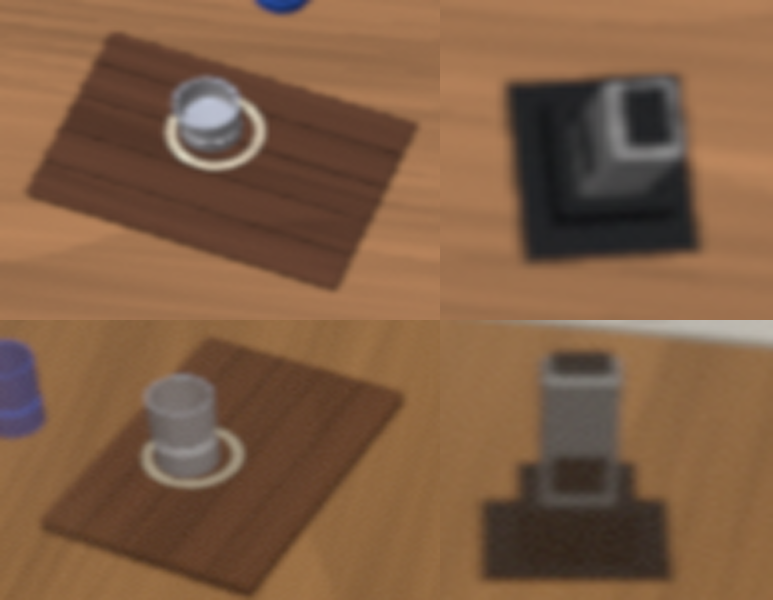

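The crops are sharp enough to read points in both views: jigger rim, ring, meter top and board corners. I'll triangulate them.

Run:
```python
import pickle
from h import *
np.set_printoptions(precision=4,suppress=True)
d=pickle.load(open('s0.pkl','rb'));T,S=d['top'],d['side']
A=lambda x,y:(235+x/4-.4,170+y/3.2-.4); B=lambda x,y:(225+x/3.667-.4,245+(y-320)/2.947-.4)
C=lambda x,y:(355+(x-440)/6.66-.4,235+y/5.33-.4); D=lambda x,y:(320+(x-440)/5.55-.4,178+(y-320)/4.31-.4)
for n,a,b in [('ring',A(215.5,132),B(193,456)),('jigrim',A(206,103),B(180,397)),('metertop',C(645,117),D(582,365)),
 ('bcFL',A(115,33),B(43,527)),('bcFR',A(417,125),B(207,338)),('bcNR',A(337,291),B(403,398)),('bcNL',A(27,195),B(252,595)),
 ('dish',(148.1,249.6),(307,437))]:
    print(n,*tri(T,[a],S,[b]))
print('ring z.018',onz(T,[A(215.5,132)],.018),onz(S,[B(193,456)],.018))
print('jig z.093',onz(T,[A(206,103)],.093),onz(S,[B(180,397)],.093))
print('met z.146',onz(T,[C(645,117)],.146),onz(S,[D(582,365)],.146))
print('meter top corners',onz(T,[C(607,82),C(680,77),C(683,152),C(612,160)],.146)[:,:2].tolist())
print('foot corners',onz(T,[C(507,83),C(680,75),C(700,246),C(526,261)],.004)[:,:2].tolist())
s=d['wrist'];o=manip.get_obs();R=np.array(o['tool_rot']);c=-np.array(s['R']).T@s['t']
print('cam in tool',R.T@(c-o['position']),(R.T@np.array(s['R']).T).tolist())
```

```text
ring [ 0.5991 -0.0441  0.0179] 0.0004899450454013596
jigrim [ 0.6022 -0.0407  0.0919] 0.0016397417786101394
metertop [ 0.4859 -0.297   0.1431] 0.0008240531264991668
bcFL [0.6772 0.0356 0.0063] 0.002922682890683533
bcFR [ 0.6238 -0.1749  0.0148] 0.001305641782237855
bcNR [ 0.4799 -0.14    0.009 ] 0.0007480732051269478
bcNL [0.532  0.0725 0.0084] 0.001757367740758749
dish [0.4468 0.3037 0.0267] 0.001984193345035712
ring z.018 [[ 0.5993 -0.0441  0.018 ]] [[ 0.5988 -0.0439  0.018 ]]
jig z.093 [[ 0.6028 -0.0408  0.093 ]] [[ 0.601  -0.0397  0.093 ]]
met z.146 [[ 0.4858 -0.2967  0.146 ]] [[ 0.485  -0.2935  0.146 ]]
meter top corners [[0.4997982098615543, -0.2815517705554108], [0.5053910190053107, -0.3071961031521419], [0.47185659699527027, -0.31171013376476064], [0.46507270178652343, -0.287034357077537]]
foot corners [[0.5231228234702741, -0.25567308237189085], [0.5358655915911745, -0.32306932723809356], [0.4523692402188213, -0.33954762148787443], [0.4364459092007912, -0.2728338499731208]]
cam in tool [ 0.0646 -0.0015  0.031 ] [[9.686111999735262e-05, -0.9654085066685126, -0.2607420293508487], [0.9999998492455521, 0.00023443835968194054, -0.0004965355284439941], [0.0005404875566842053, -0.26074194194784023, 0.9654083838368467]]
```

Heights agree with the given sizes: ring 17.9 mm, jigger rim 92 mm, meter top 143 mm, dish rim 27 mm. Meter yaw is about 10.7° and board x about -14°. I'll move above the jigger, swinging away from the riser first.

>>> jog_arm(
  motion=[
    [[3.8,-3.8,0],0],
    [[3.8,-3.8,0],0],
    [[3.8,-3.8,0],0],
    [[3.8,-3.8,0],0],
    [[3.8,-3.8,0],0],
  ],
  grip=1,
  force=30,
)

```text
time: 0.78
position: [0.3244, -0.28, 0.4047]
tool_rot: [[0.922, 0.386, 0.0], [0.386, -0.922, 0.0], [0.0, -0.0, -1.0]]
force: [1.3, -0.6, -0.5]
grip_width: 0.0856
grasp_force: 0.0
```

>>> jog_arm(
  motion=[
    [[5,-1.5,0],0],
    [[5,-1.5,0],0],
    [[5,-1.5,0],0],
    [[5,-1.5,0],0],
    [[5,-1.5,0],0],
  ],
)

```text
time: 1.4
position: [0.5268, -0.1145, 0.4046]
tool_rot: [[0.922, 0.387, -0.0], [0.387, -0.922, -0.0], [-0.0, -0.0, -1.0]]
force: [-0.0, -0.5, 0.2]
grip_width: 0.0851
grasp_force: 0.0
```

```bash
cat >> h.py <<'E'
np.set_printoptions(precision=4,suppress=True)
def go(x,y,z,yaw=None):
    o=manip.get_obs();R=np.array(o['tool_rot']);p=np.array(o['position'])
    psi=np.degrees(np.arctan2(R[1,0],R[0,0]))
    print('t',round(o['time'],2),'p',p,'yaw',round(psi,2),'tilt',R[:,2],'F',np.array(o['force']),'w',round(o['grip_width'],4),'gf',round(o['grasp_force'],2),'q7',round(o['joints'][6],2))
    print('move cm (tool)',R.T@(np.array([x,y,z])-p)*100, 'twist', None if yaw is None else psi-yaw)
E
python3 -c "
from h import *
go(.602,-.040,.40)"
```

```text
t 1.4 p [ 0.5268 -0.1145  0.4046] yaw 22.74 tilt [-0.0002 -0.     -1.    ] F [-0.0033 -0.5426  0.1745] w 0.0851 gf 0.0 q7 -0.97
move cm (tool) [ 9.8153 -3.9619  0.4629] twist None
```

```bash
python3 -c "
from h import *
import pickle
pickle.dump(snap('wrist','w1.png'),open('w1.pkl','wb'))"
```

>>> jog_arm(
  motion=[
    [[2.4,-1,1],0],
    [[2.4,-1,1],0],
    [[2.5,-1,1],0],
    [[2.5,-1,1],0],
    [[0,0,0],0],
  ],
)

```text
time: 2.08
position: [0.6011, -0.0395, 0.3635]
tool_rot: [[0.921, 0.389, -0.001], [0.389, -0.921, 0.001], [-0.001, -0.001, -1.0]]
force: [-0.5, -1.0, -0.7]
grip_width: 0.0856
grasp_force: 0.0
```

```bash
python3 -c "
from h import *
import pickle
s=snap('wrist','w2.png');pickle.dump(s,open('w2.pkl','wb'))
go(.602,-.040,.23)
print(proj(s,[[.602,-.04,.093],[.599,-.044,.018],[.602,-.04,.018]]))
w=pickle.load(open('w1.pkl','rb'));print(proj(w,[[.602,-.04,.093],[.599,-.044,.018]]))
im=np.hstack([w['image'],s['image']]);cv2.imwrite('pics/w12.png',cv2.resize(im,(800,300)))"
```

```text
t 2.12 p [ 0.6006 -0.0407  0.3641] yaw 22.78 tilt [-0.0012  0.0001 -1.    ] F [ 0.2015 -0.1428  1.1784] w 0.0853 gf 0.0 q7 -1.1
move cm (tool) [ 0.1739 -0.0043 13.4068] twist None
[[326.7768 235.4663]
 [328.8259 218.6334]
 [326.0423 213.9313]]
[[271.5457  94.3005]
 [285.4287 109.0705]]
```

View pics/w12.png

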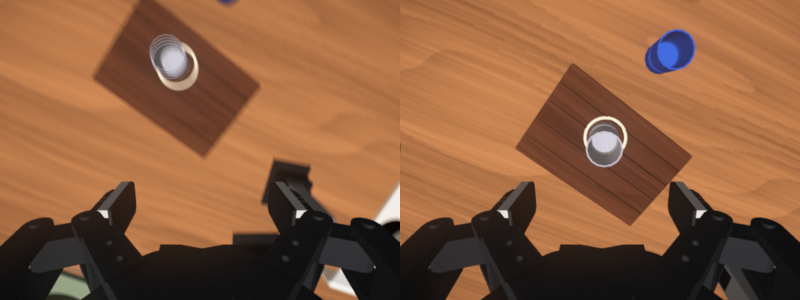

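Both wrist views match the predictions: jigger rim at (326,235) and ring at (329,219), full scale. Now I'll descend and grip.

>>> jog_arm(
  motion=[
    [[0.15,0,3.4],0],
    [[0,0,4],0],
    [[0,0,3.5],0],
    [[0,0,2.5],0],
    [[0,0,0],0],
  ],
)

```text
time: 2.75
position: [0.6013, -0.0412, 0.2298]
tool_rot: [[0.923, 0.386, -0.002], [0.386, -0.923, -0.0], [-0.002, -0.001, -1.0]]
force: [-0.4, 0.2, 0.9]
grip_width: 0.0853
grasp_force: 0.0
```

>>> jog_arm(
  motion=[
    [[0,0,0],0],
    [[0,0,0],0],
    [[0,0,0],0],
    [[0,0,0],0],
    [[0,0,0],0],
  ],
  grip=-1,
  force=30,
)

```text
time: 3.38
position: [0.6022, -0.0406, 0.2318]
tool_rot: [[0.922, 0.386, 0.001], [0.386, -0.922, -0.0], [0.001, 0.001, -1.0]]
force: [-1.4, -1.0, 9.2]
grip_width: 0.0412
grasp_force: 29.2
```

```bash
python3 -c "
from h import *
go(.447,.3035,.29)"
```

```text
t 3.38 p [ 0.6022 -0.0406  0.2318] yaw 22.73 tilt [ 0.0015 -0.0001 -1.    ] F [-1.4441 -0.9934  9.1501] w 0.0412 gf 29.24 q7 -1.1
move cm (tool) [ -1.0075 -37.7312  -5.848 ] twist None
```

>>> jog_arm(
  motion=[
    [[0,0,-2],0],
    [[0,0,-4],0],
    [[0,-4,0],0],
    [[-0.2,-5,0],0],
    [[-0.2,-5,0],0],
  ],
)

```text
time: 4.0
position: [0.5434, 0.0883, 0.2913]
tool_rot: [[0.922, 0.386, 0.001], [0.386, -0.922, 0.0], [0.001, -0.0, -1.0]]
force: [0.3, 0.4, -1.1]
grip_width: 0.0414
grasp_force: 30.7
```

>>> jog_arm(
  motion=[
    [[-0.1,-5.5,0],0],
    [[-0.1,-5.5,0],0],
    [[-0.1,-5.5,0],0],
    [[-0.2,-4,0],0],
    [[-0.1,-3,0],0],
  ],
)

```text
time: 4.62
position: [0.4468, 0.3032, 0.2912]
tool_rot: [[0.922, 0.388, 0.0], [0.388, -0.922, 0.001], [0.001, -0.001, -1.0]]
force: [0.7, 0.0, -0.7]
grip_width: 0.0415
grasp_force: 30.7
```

```bash
python3 -c "
from h import *
go(.447,.3035,.22)
import pickle
s=snap('wrist');pickle.dump(s,open('w3.pkl','wb'))
t=snap('top');pickle.dump(t,open('t3.pkl','wb'))
v=snap('side')
im=np.vstack([cv2.resize(np.hstack([s['image'],v['image']]),(800,300)), cv2.resize(t['image'][130:310,100:420],(533,300),interpolation=2).__class__(0) if 0 else cv2.copyMakeBorder(cv2.resize(t['image'][130:310,100:420],(533,300),interpolation=2),0,0,0,267,0)])
cv2.imwrite('pics/w3.png',im)"
```

```text
t 4.62 p [0.4468 0.3032 0.2912] yaw 22.82 tilt [ 0.0002  0.0008 -1.    ] F [ 0.6529  0.0161 -0.7447] w 0.0415 gf 30.75 q7 -1.63
move cm (tool) [ 0.0293 -0.014   7.1203] twist None
```

View pics/w3.png

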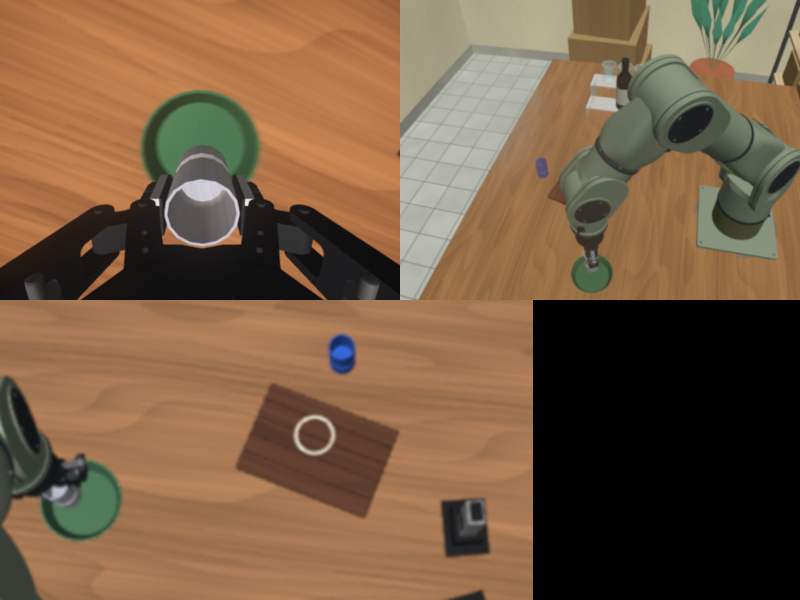

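The jigger hangs upright over the dish, and the bare ring is now fully visible in the top view, at about (315,435) in the crop. I'll lower it.

>>> jog_arm(
  motion=[
    [[0,0,3],0],
    [[0,0,2.8],0],
    [[0,0,1],0],
    [[0,0,0.3],0],
    [[0,0,0],0],
  ],
)

```text
time: 5.4
position: [0.448, 0.3014, 0.2204]
tool_rot: [[0.922, 0.386, 0.001], [0.386, -0.922, 0.001], [0.001, -0.0, -1.0]]
force: [-0.5, -1.0, -0.9]
grip_width: 0.0411
grasp_force: 30.8
```

>>> jog_arm(
  motion=[
    [[0,0,0.15],0],
    [[0,0,0.1],0],
    [[0,0,0],0],
    [[0,0,0],0],
    [[0,0,0],0],
  ],
)

```text
time: 6.02
position: [0.4481, 0.3014, 0.2186]
tool_rot: [[0.922, 0.386, 0.002], [0.386, -0.922, 0.001], [0.002, -0.0, -1.0]]
force: [-1.7, -3.5, 21.7]
grip_width: 0.0415
grasp_force: 32.0
```

Run:
```python
from h import *
import pickle
t=pickle.load(open('t3.pkl','rb'));im=t['image']
x,y,w,h=230,170,120,100
g=cv2.cvtColor(im,cv2.COLOR_BGR2HSV)[y:y+h,x:x+w]
m=cv2.inRange(g,(0,0,140),(40,90,255));print('n',cv2.countNonZero(m))
c=max(cv2.findContours(m,0,1)[0],key=cv2.contourArea);e=cv2.fitEllipse(c)
p=np.add(e[0],[x,y]);print('ring',e,onz(t,[p],.018))
m=((g[:,:,2]<125)).astype(np.uint8)*255;m=cv2.morphologyEx(cv2.morphologyEx(m|cv2.dilate(cv2.inRange(g,(0,0,140),(40,90,255)),np.ones((3,3))),3,np.ones((9,9))),2,np.ones((5,5)))
c=max(cv2.findContours(m,0,1)[0],key=cv2.contourArea)
q=onz(t,c.reshape(-1,2)+[x,y],.018)[:,:2].astype(np.float32);r=cv2.minAreaRect(q*1000);print('board',r)
go(.447,.3035,.30)
```

```text
n 194
ring ((58.302757263183594, 40.468505859375), (23.432592391967773, 24.140548706054688), 90.72215270996094) [[ 0.6003 -0.0435  0.018 ]]
board ((577.2401123046875, -51.165321350097656), (220.12899780273438, 151.70176696777344), 76.02932739257812)
t 6.03 p [0.4481 0.3014 0.2186] yaw 22.71 tilt [ 0.0016  0.0009 -1.    ] F [-1.659  -3.4747 21.6959] w 0.0415 gf 31.95 q7 -1.61
move cm (tool) [-0.0081 -0.2394 -8.1442] twist None
```

Contact is made (about 21 N). The board measures 220 × 152 mm, so that fit is good, with board x at -14.0°. Releasing and backing up.

>>> jog_arm(
  motion=[
    [[0,0,-0.1],0],
    [[0,0,0],0],
    [[0,0,0],0],
    [[0,0,0],0],
    [[0,0,0],0],
  ],
  grip=1,
)

```text
time: 6.65
position: [0.4478, 0.3015, 0.2182]
tool_rot: [[0.922, 0.386, -0.0], [0.386, -0.922, 0.0], [-0.0, -0.0, -1.0]]
force: [-0.1, -0.5, 0.3]
grip_width: 0.0852
grasp_force: 0.0
```

>>> jog_arm(
  motion=[
    [[0,0,-2],0],
    [[0,0,-4],0],
    [[0,0,-5],0],
    [[0,0,-4],0],
    [[0,0,-1],0],
  ],
)

```text
time: 7.28
position: [0.4479, 0.3015, 0.3804]
tool_rot: [[0.922, 0.386, 0.002], [0.386, -0.922, 0.002], [0.003, -0.001, -1.0]]
force: [-0.4, -0.2, -1.2]
grip_width: 0.0854
grasp_force: 0.0
```

Run:
```python
from h import *
s=snap('wrist')
cv2.imwrite('pics/w4.png',s['image'][150:,150:500])
go(.4855,-.296,.36,10.7)
print(proj(s,[[.447,.3035,.005],[.4481,.3014,.08]])-[150,150])
```

```text
t 7.33 p [0.4479 0.3015 0.3801] yaw 22.74 tilt [ 0.0019  0.0017 -1.    ] F [ 0.3523 -0.0606  1.9388] w 0.0851 gf 0.0 q7 -1.65
move cm (tool) [-19.6305  56.5656   1.9219] twist 12.039065968740452
[[172.6378  60.0754]
 [175.4903  77.6807]]
```

View pics/w4.png

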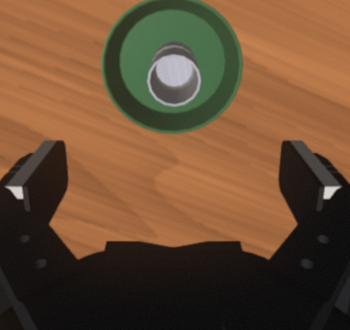

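The jigger stands upright and centred in the dish: rim at (175,78) in the crop against (175.5,77.7) predicted. Now to the meter.

>>> jog_arm(
  motion=[
    [[-1.7,5,0],0],
    [[-1.7,5,0],0],
    [[-1.8,5,0],0],
    [[-1.8,5,0],0],
    [[-1.8,5,0],0],
  ],
)

```text
time: 7.95
position: [0.463, 0.0353, 0.3773]
tool_rot: [[0.922, 0.387, -0.001], [0.387, -0.922, -0.0], [-0.001, -0.0, -1.0]]
force: [1.3, -0.4, 0.2]
grip_width: 0.0854
grasp_force: 0.0
```

>>> jog_arm(
  motion=[
    [[-1.8,5,0],0],
    [[-1.8,5,0],0],
    [[-1.8,5,0],0],
    [[-1.8,5,0],0],
    [[-1.8,5,0],0],
  ],
)

```text
time: 8.57
position: [0.4766, -0.2302, 0.377]
tool_rot: [[0.922, 0.387, -0.001], [0.387, -0.922, 0.001], [-0.001, -0.002, -1.0]]
force: [0.4, 0.2, -0.3]
grip_width: 0.0853
grasp_force: 0.0
```

Run:
```python
from h import *
import pickle
s=snap('wrist','w5.png');pickle.dump(s,open('w5.pkl','wb'))
go(.4855,-.296,.38,10.7)
```

```text
t 8.62 p [ 0.4756 -0.2368  0.377 ] yaw 22.36 tilt [-0.0017 -0.0032 -1.    ] F [ -6.0019 -10.7105  -2.2932] w 0.0854 gf 0.0 q7 -0.72
move cm (tool) [-1.333   5.8495 -0.2844] twist 11.656830361170677
```

>>> jog_arm(
  motion=[
    [[-0.6,2.8,0],0],
    [[-0.6,2.8,0],0],
    [[0,0,0],6],
    [[0,0,0],6],
    [[0,0,0],0],
  ],
)

```text
time: 9.25
position: [0.4874, -0.2846, 0.3771]
tool_rot: [[0.982, 0.187, -0.002], [0.187, -0.982, 0.001], [-0.001, -0.001, -1.0]]
force: [0.1, -0.0, -0.5]
grip_width: 0.0855
grasp_force: 0.0
```

Run:
```python
from h import *
import pickle
s=snap('wrist','w6.png');pickle.dump(s,open('w6.pkl','wb'))
go(.4855,-.296,.25,10.7)
c=np.array([.4855,-.296]);th=np.radians(10.7);u=np.array([np.cos(th),np.sin(th)]);v=np.array([-u[1],u[0]])
X=[[*(c+a*.018*u+b*.013*v),.146] for a in(-1,1) for b in(-1,1)]
print(proj(s,X));w=pickle.load(open('w5.pkl','rb'));print(proj(w,X))
im=np.vstack([s['image'][100:400,120:520],w['image'][100:400,120:520]]);cv2.imwrite('pics/w56.png',im)
```

```text
t 9.3 p [ 0.4875 -0.2845  0.3773] yaw 10.88 tilt [-0.0012  0.0007 -1.    ] F [ 0.1746 -0.4682 -0.222 ] w 0.0852 gf 0.0 q7 -0.81
move cm (tool) [-0.3954  1.1001 12.729 ] twist 0.18219143199241294
[[364.7705 287.919 ]
 [321.8624 287.8668]
 [366.8022 230.2946]
 [321.8986 230.2155]]
[[443.8036 311.6151]
 [403.5348 303.7599]
 [461.7644 257.706 ]
 [419.8947 248.9885]]
```

View pics/w56.png

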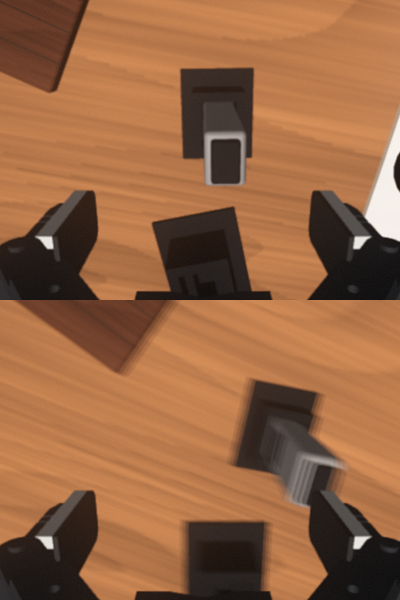

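The meter's top face is at x 324–365, y 231–286, matching the prediction within 1 px. The second view is motion-blurred. Descending to the grip.

>>> jog_arm(
  motion=[
    [[-0.4,1.1,0],0],
    [[0,0,3.5],0],
    [[0,0,4],0],
    [[0,0,3],0],
    [[0,0,1.2],0],
  ],
)

```text
time: 9.93
position: [0.4851, -0.2968, 0.2598]
tool_rot: [[0.982, 0.187, -0.002], [0.187, -0.982, 0.001], [-0.001, -0.001, -1.0]]
force: [-0.1, 0.3, -0.1]
grip_width: 0.0852
grasp_force: 0.0
```

>>> jog_arm(
  motion=[
    [[0,0,0],0],
    [[0,0,0],0],
    [[0,0,0],0],
    [[0,0,0],0],
    [[0,0,0],0],
  ],
  grip=-1,
  force=30,
)

```text
time: 10.55
position: [0.4857, -0.2965, 0.2619]
tool_rot: [[0.983, 0.186, 0.001], [0.186, -0.983, -0.001], [0.001, 0.001, -1.0]]
force: [0.9, -0.7, 8.1]
grip_width: 0.0256
grasp_force: 30.4
```

Run:
```python
from h import *
go(.600,-.0438,.32,-14)
```

```text
t 10.55 p [ 0.4857 -0.2965  0.2619] yaw 10.73 tilt [ 0.0012 -0.0007 -1.    ] F [ 0.9342 -0.6812  8.1313] w 0.0256 gf 30.39 q7 -0.78
move cm (tool) [ 15.9402 -22.6917  -5.8115] twist 24.73432576312054
```

Width is 25.6 mm, so the meter is gripped. Lifting straight up, then over to the ring.

>>> jog_arm(
  motion=[
    [[0,0,-1.5],0],
    [[0,0,-2.5],0],
    [[0,0,-2.5],0],
    [[0,0,-1],0],
    [[0,0,0],0],
  ],
  force=45,
)

```text
time: 11.18
position: [0.4855, -0.2962, 0.3366]
tool_rot: [[0.982, 0.186, 0.001], [0.186, -0.982, -0.0], [0.001, 0.0, -1.0]]
force: [-0.5, -0.5, -1.4]
grip_width: 0.0254
grasp_force: 44.3
```

>>> jog_arm(
  motion=[
    [[3.2,-4.6,0],0],
    [[3.2,-4.6,0],0],
    [[3.2,-4.6,0],0],
    [[3.2,-4.6,0],0],
    [[3.1,-4.3,0],0],
  ],
)

```text
time: 11.8
position: [0.5999, -0.0417, 0.3352]
tool_rot: [[0.982, 0.187, -0.001], [0.187, -0.982, 0.0], [-0.001, -0.0, -1.0]]
force: [0.9, -1.4, -0.5]
grip_width: 0.0255
grasp_force: 44.6
```

>>> jog_arm(
  motion=[
    [[0,0,0],8.2],
    [[0,0,0],8.2],
    [[0,0,0],8.3],
    [[0,0,0],0],
    [[0,0,0],0],
  ],
)

```text
time: 12.42
position: [0.5994, -0.0436, 0.3357]
tool_rot: [[0.971, -0.238, -0.001], [-0.238, -0.971, 0.0], [-0.001, 0.0, -1.0]]
force: [0.4, -1.0, -1.9]
grip_width: 0.0257
grasp_force: 44.5
```

Run:
```python
from h import *
import pickle
go(.600,-.0438,.26,-14)
S=snap('side');T=snap('top');W=snap('wrist');pickle.dump((S,T,W),open('s7.pkl','wb'))
P=[.600,-.0438,.018]
for s in(S,T,W): print(proj(s,[P]))
u,v=proj(S,[P])[0].astype(int);a=S['image'][max(v-75,0):v+25,u-50:u+50];u,v=proj(T,[P])[0].astype(int);b=T['image'][v-60:v+40,u-50:u+50]
im=np.hstack([cv2.resize(a,(400,400),interpolation=2),cv2.resize(b,(400,400),interpolation=2)])
cv2.imwrite('pics/c7.png',im)
```

```text
t 12.43 p [ 0.5994 -0.0436  0.3357] yaw -13.77 tilt [-0.0008  0.0001 -1.    ] F [ 0.3814 -0.9532 -1.8881] w 0.0257 gf 44.54 q7 -1.53
move cm (tool) [0.0675 0.0011 7.5713] twist 0.22857035181294627
[[276.7309 290.7168]]
[[288.4088 210.5919]]
[[323.4793 220.1181]]
```

View pics/c7.png

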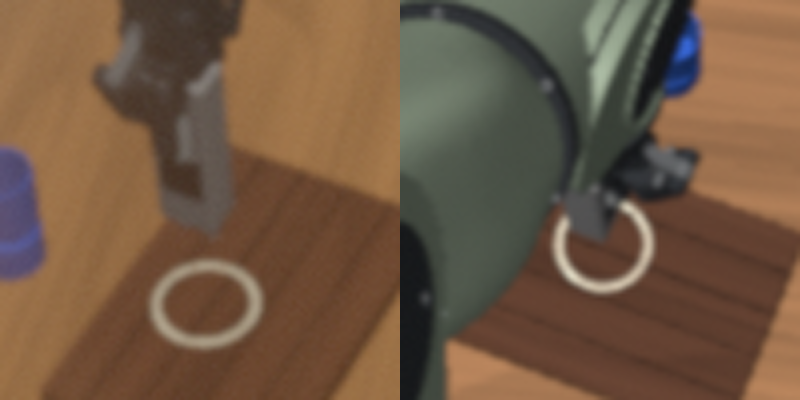

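The meter is held upright over the ring, with the pins just above the ring centre in both views. Descending to just short of contact.

>>> jog_arm(
  motion=[
    [[0.07,0,2],0.2],
    [[0,0,2],0],
    [[0,0,1.5],0],
    [[0,0,0.3],0],
    [[0,0,0],0],
  ],
)

```text
time: 13.2
position: [0.6003, -0.0439, 0.2786]
tool_rot: [[0.97, -0.245, 0.0], [-0.245, -0.97, 0.0], [0.0, -0.0, -1.0]]
force: [-0.2, 0.5, -1.4]
grip_width: 0.0253
grasp_force: 44.6
```

Run:
```python
from h import *
go(.600,-.0438,.266,-14)
f=[]
for i in range(4): snap('wrist') if i else 0; f.append(np.array(manip.get_obs()['force']))
print(np.array(f))
```

```text
t 13.2 p [ 0.6003 -0.0439  0.2786] yaw -14.16 tilt [ 0.0004  0.     -1.    ] F [-0.2407  0.4636 -1.3846] w 0.0253 gf 44.64 q7 -1.51
move cm (tool) [-0.028  -0.0023  1.255 ] twist -0.15591464509519426
[[-0.2407  0.4636 -1.3846]
 [-0.3489 -0.0378 -1.7753]
 [-0.662  -1.1366 -1.139 ]
 [-0.1921 -0.0368 -0.6124]]
```

>>> jog_arm(
  motion=[
    [[0,0,0.2],0],
    [[0,0,0.2],0],
    [[0,0,0.2],0],
    [[0,0,0],0],
    [[0,0,0],0],
  ],
)

```text
time: 13.98
position: [0.6002, -0.0438, 0.2722]
tool_rot: [[0.97, -0.245, -0.0], [-0.245, -0.97, 0.0], [-0.0, -0.0, -1.0]]
force: [-0.6, 0.7, -1.2]
grip_width: 0.0259
grasp_force: 44.6
```

Run:
```python
from h import *
f=[]
for i in range(6): snap('wrist'); f.append(np.array(manip.get_obs()['force']))
print(np.array(f))
go(.600,-.0438,.266,-14)
```

```text
[[-0.0905 -0.1414 -1.237 ]
 [-0.5095 -0.0207 -0.701 ]
 [-0.0295 -0.33   -1.3444]
 [-0.5147 -0.1733 -1.5957]
 [-0.5665  0.062  -1.4266]
 [-0.9435  0.6751 -1.5419]]
t 14.28 p [ 0.6001 -0.0438  0.2722] yaw -14.17 tilt [-0.      0.0001 -1.    ] F [-0.9435  0.6751 -1.5419] w 0.0256 gf 44.64 q7 -1.51
move cm (tool) [-0.0151  0.0004  0.6216] twist -0.16597405466358062
```

Free-hanging baseline is about -1.3 N, with no contact yet.

>>> jog_arm(
  motion=[
    [[0,0,0.1],0],
    [[0,0,0.1],0],
    [[0,0,0.1],0],
    [[0,0,0],0],
    [[0,0,0],0],
  ],
)

```text
time: 14.9
position: [0.6002, -0.0438, 0.2693]
tool_rot: [[0.97, -0.245, 0.0], [-0.245, -0.97, 0.0], [0.0, -0.0, -1.0]]
force: [-0.0, 0.1, 1.1]
grip_width: 0.0257
grasp_force: 44.8
```

```bash
cat > f.py <<'E'
from h import *
f=[]
for i in range(8): snap('wrist'); f.append(np.array(manip.get_obs()['force'])[2])
print(np.mean(f),np.std(f));go(.600,-.0438,.266,-14)
E
python3 f.py
```

```text
0.9541495171761069 0.5310939673116544
t 15.3 p [ 0.6002 -0.0438  0.2692] yaw -14.17 tilt [ 0.      0.0001 -1.    ] F [0.9861 0.0387 1.2364] w 0.0256 gf 44.77 q7 -1.51
move cm (tool) [-0.0179  0.0009  0.3222] twist -0.1664808792944914
```

Contact is about 2.2 N, which puts the nose roughly 2.6 mm in. Another 2.5 mm.

>>> jog_arm(
  motion=[
    [[0,0,0.1],0],
    [[0,0,0.1],0],
    [[0,0,0.05],0],
    [[0,0,0],0],
    [[0,0,0],0],
  ],
)

```text
time: 15.92
position: [0.6002, -0.0438, 0.2667]
tool_rot: [[0.97, -0.245, -0.0], [-0.245, -0.97, 0.0], [-0.0, -0.0, -1.0]]
force: [0.8, -0.9, 2.5]
grip_width: 0.0255
grasp_force: 44.8
```

```bash
python3 f.py
python3 - <<'E'
from h import *
S=snap('side');W=snap('wrist')
u,v=proj(S,[[.6,-.0438,.018]])[0].astype(int)
a=cv2.resize(S['image'][v-60:v+20,u-40:u+40],(400,400),interpolation=2)
b=cv2.resize(W['image'],(400,300));b=cv2.copyMakeBorder(b,0,100,0,0,0)
cv2.imwrite('pics/c8.png',np.hstack([a,b]))
E
```

```text
1.8068822325379936 0.22779725247058788
t 16.32 p [ 0.6002 -0.0438  0.2667] yaw -14.17 tilt [ 0.      0.0001 -1.    ] F [-0.1314  0.2739  2.0845] w 0.0256 gf 44.84 q7 -1.51
move cm (tool) [-0.0162  0.0023  0.0721] twist -0.16672588729423943
```

View pics/c8.png

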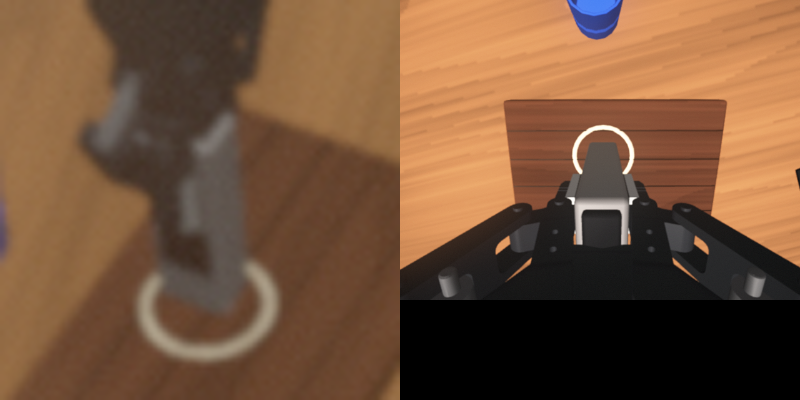

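The meter stands upright on the ring's middle, the board's edge is square to the tool, and the push is about 3.1 N (roughly half way). Handing in.

```bash
python3 -c "
from h import *
print(manip.finish_job())"
```

```text
the job is handed in; nothing more can be done
None
```

I handed the job in at about 16 s of the 54 s allowed: the jigger stands upright in the green dish and the meter is held upright on the middle of the ring, in line with the board's short sides, pushing at about 3.1 N (nose roughly half way in, judged from the force); no verdict came back.

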